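Hang the red house-key fob between its neighbours

ROBOT

A 7-joint arm with a two-finger parallel gripper is mounted at the origin on the work surface. World frame = base frame: x ahead of the robot, y to its left, z up, the work surface at z = 0. Lengths are in m, angles in rad, forces in N, time in s.
With the tool pointing down it reaches from about 0.4 to 0.85 m from the base axis. Payload 10.4 kg.
Tool frame: the origin (TCP) lies midway between the tips of the shut fingers; the grasp point (between the pads) lies 19 mm behind it; z points along the fingers, y is the line along which they close (so a half turn about z gives the same grasp; the last joint's range is limited). The gripper opens to 87 mm and grips with 3 to 60 N. Pads are 19 mm wide; open, the fingers measure 117 mm over their backs; the gripper's body (75 mm by 190 mm) begins 51 mm behind the grasp point.
Start: joints at [-1.225, 0.332, -0.065, 1.46, 0.022, 1.35, -0.088], TCP at [0.225, 0.583, 0.223] pointing down, gripper open.
Joint ranges: [-2.6, 2.6], [-0.5, 2.12], [-1.47, 1.34], [0.16, 2.42], [-1.27, 4.41], [0.06, 2.06], [-2.6, 2.6]. Speed limits (rad/s): [2.22, 2.22, 2.79, 2.79, 3.14, 3.14, 3.14].

INTERFACE

Orientations are given as a unit quaternion [x, y, z, w].
In Python, from bench import r gives the robot as it stands.
- The arm moves only by the tool arm_command, never from a script. Its argument "moves" is one flat list of numbers, 4 for each row, row after row: the shift along the tool's x, y, z in cm, then the turn about the tool's z in degrees. A call has 1 to 12 rows; each row shifts and turns the commanded pose from where the row before left it, along the tool's axes as they then stand; what a row does not reach is not made up. A row lasts 1/12 s, in which the tool goes at most 41.7 mm and 7.16 degrees, less where a joint would pass 70% of its speed; a pose out of reach is approached as far as the arm can. A call with a gripper value outside its range is refused whole. "fingers" is the opening in per cent of the stroke, from 0 (shut) to 100 (fully open), set as the call begins (left out, the last holds). The fingers move at their own pace and stop on an object; "squeeze" is the grip in N (left out, the last holds). Time passes only in rows, so rows that do not move let the fingers close. It gives the time, the measured TCP pose, the force, the opening and the grip force at its end, in the units of the state.
- r.read_state(): the state, without advancing time (a new reading comes with each control period).
- r.camera(name): name is "side" or "top" or "wrist"; returns the picture (400x640x3 uint8, red, green, blue); there is no depth.
- r.camera_info(name): a dict with "fx", "fy", "cx", "cy" (pixels), "origin" and "attitude" of the camera in the world. Camera axes: x right, y up, looking along -z (the intrinsics and any distortion apply to the point x, -y, -z); pixel columns grow to the right and rows downward; lengths in m; the calibration is good to about 2 mm. A picture is of the moment at which its call begins: read the wrist's pose just before it. camera_info takes no time and is no camera call; for the wrist camera it gives the pose at the moment of the call.
- r.close_job(): hands the job in; it is judged then, once.
The state is a dict: "time": time; "joint_positions": joint angles; "joint_vel": joint speeds; "joint_torque": joint torques, N m; "ee_pos": TCP position; "eef_rot": TCP orientation; "ft_force": force on the tool from outside, world axes, zero at the start; "torque": the same for the moment, N m; "width": finger opening in m; "grip_force": force on a finger pad.
Only numpy, scipy, OpenCV 4.12 (cv2) and the standard library are available. Lean on these libraries where they do the work, as an engineer would, in place of code of your own. Each camera call takes 0.05 s, during which the arm holds its last target. There are 200 camera calls.

TASK

Pick up the red house-shaped key fob from its cork coaster and hang it by its hook on the rail along the step shelf's edge, in the gap between the blue and the yellow fob, with the house on the same side of the rail as theirs. Lower it in gently, without dropping it, leave the blue and yellow fobs hanging where they are, and let go of it.

Things in the scene. Friction and masses are not known exactly. Their poses are not given: they have to be found in the camera images.
- fob_red: Red house-shaped key fob, ~70 g, upright on a 6 mm cork coaster (a green one on the other is not wanted). Origin: centre of underside; z up, y across, x back to front (key side). House 24 (x) x 34 (y) mm, roof to z 68. Steel hook behind it: slot x -36 to -12, open downward, crown underside z 90, tip down to z 68. Thumb tab to grip: centre x -16, y 0, 12 thick (x), 20 wide (y), z 95 to 130 (top).
- rail: Fixed pine step shelf with a dark steel hook rail: upright strip 6 mm thick in x, 280 long in y, z 45 to 130 mm. Origin on the work surface below the strip's mid-plane, mid-length; z up, y along the strip, x towards the side where the houses hang. Pine board (top z 90, 300 x 100) behind it, x -3 to -103. A hung fob straddles the strip's top edge, axes parallel to the rail's, origin at z 40.
- fob_blue: Blue fob, same shape, size and axes as the red; loose, hanging on the rail, hook over the strip's top edge, back of the house flat against the strip (origin at x 15 mm in the rail's frame). Its centre is 95 to 105 mm from the yellow fob's along the rail: 61 to 71 mm clear between the houses. Either colour may be on the left.
- fob_yellow: Yellow fob, same shape, size and axes as the red; loose, hanging on the rail as the blue one does, on the other side of the gap.
Things that resemble listed ones, but are neither listed nor needed, are in the scene too. Leave any turquoise look-alike of the fob_blue alone.

How it is judged:
By the outcome, as a careful person would: the job done as asked, in the order asked, and still so for the second after the job is handed in, with the robot touching nothing.
It also fails if it takes over 38 s, if anything falls off the work surface, if the arm or the gripper's body presses on something with over 40 N, if the wrist force passes 120 N, or if a joint passes its speed limit or range.

## Working session

There is one attempt and no reset: what is moved stays moved. The work goes in short steps, Python scripts to look and compute and a tool call to move; the robot and the scene stay as the last step left them, time stands still between calls to the robot, and variables do not carry over. Pictures are saved under pics/ and viewed, at most 10 in all, crops included, and the job is handed in when it is done.

Besides the shell and the picture viewer there is one more tool, called after ">>>" by a JSON object that holds its "name" and its "arguments", one argument or row to a line. arm_command: Moves the arm, as the interface text tells. Its arguments: {"type":"object","properties":{"moves":{"type":"array"},"fingers":{"type":"number"},"squeeze":{"type":"number"}},"required":["moves"]}

```bash
mkdir -p pics; cat > h.py <<'E'
import numpy as np,cv2
from scipy.spatial.transform import Rotation as R
from bench import r
def snap(n,f):
    im=r.camera(n); cv2.imwrite('pics/'+f,im[:,:,::-1]); return im
E
python3 - <<'E'
from h import *
for n in ('side','top','wrist'):
    snap(n,n+'0.png'); print(n,r.camera_info(n))
s=r.read_state();print(s)
E
```

```text
side {'fx': 410.6916329925373, 'fy': 410.6916329925373, 'cx': 325.01943761103706, 'cy': 191.08776829766006, 'origin': array([0.49979635, 0.70692656, 0.54240398]), 'attitude': array([-0.01903815,  0.46700661,  0.88394875, -0.0133037 ])}
top {'fx': 480.11626949779185, 'fy': 480.11626949779185, 'cx': 318.39885226154973, 'cy': 195.65664536446812, 'origin': array([ 0.4995865 , -0.02878156,  1.01692833]), 'attitude': array([ 0.02428083, -0.02015061, -0.69692939,  0.71644526])}
wrist {'fx': 318.04759682377806, 'fy': 318.04759682377806, 'cx': 320.61399931380885, 'cy': 196.96975916763424, 'origin': array([0.15522544, 0.60899049, 0.38470077]), 'attitude': array([-0.11378314, -0.07683975,  0.5606432 ,  0.81659552])}
{'time': 0.15, 'joint_positions': array([-1.22460557,  0.33271193, -0.06473116,  1.46071788,  0.0216057 ,
        1.3499044 , -0.08850234]), 'joint_vel': array([-1.59759974e-03, -2.73932222e-03, -2.21469379e-03, -1.52171340e-03,
       -2.80374095e-04, -6.17787534e-05, -1.31241025e-03]), 'joint_torque': array([ 1.18543663e-03, -6.23634124e+01,  2.47955607e-02, -3.90137315e+01,
       -6.12431508e-02,  3.73651343e-02,  1.20721998e-04]), 'ee_pos': array([0.22518723, 0.58272048, 0.22196058]), 'eef_rot': array([ 1.83330231e-01,  9.83051246e-01, -5.17337843e-04, -7.62650342e-05]), 'ft_force': array([ 0.01978689,  0.38099266, -0.4535279 ]), 'torque': array([0.01657454, 0.03351972, 0.02506905]), 'grip_force': 0.0, 'width': 0.08666524766509834}
```

View pics/top0.png

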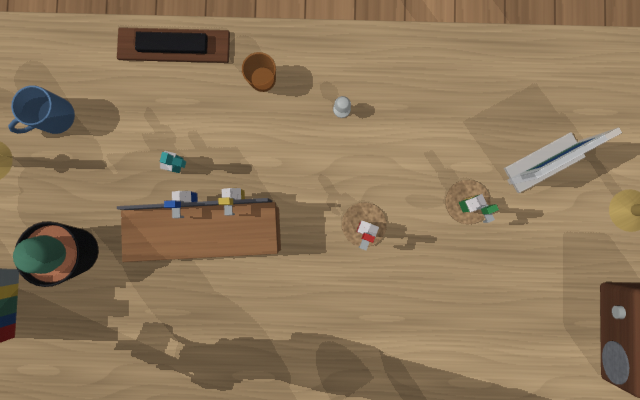

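View pics/side0.png

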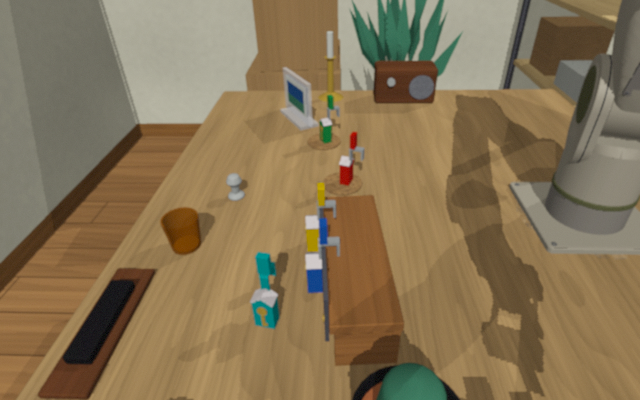

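The candidates are red (top 368,232; side 346,165), green decoy (top 475,203; side 327,128), turquoise look-alike (top 172,161; side 265,300), and the hung blue (top 180,198) and yellow (top 230,195). I choose the red one at top (368,232), and will check it in a close crop.

```bash
python3 - <<'E'
from h import *
t=cv2.imread('pics/top0.png'); s=cv2.imread('pics/side0.png')
c=lambda im,x,y,w,h,k:cv2.resize(im[y:y+h,x:x+w],None,fx=k,fy=k,interpolation=cv2.INTER_CUBIC)
a=c(t,338,195,60,60,5)
b=c(s,320,125,60,60,5)
d=c(t,112,180,170,40,4.7)[:, :800]
e=np.zeros((188+300,800,3),np.uint8); e[:300,:300]=a; e[:300,310:610]=b; e[300:,:d.shape[1]]=d[:188]
cv2.imwrite('pics/c1.png',e)
cv2.imwrite('pics/c2.png',c(s,290,170,130,200,3))
E
```

```text
(no output)
```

View pics/c1.png

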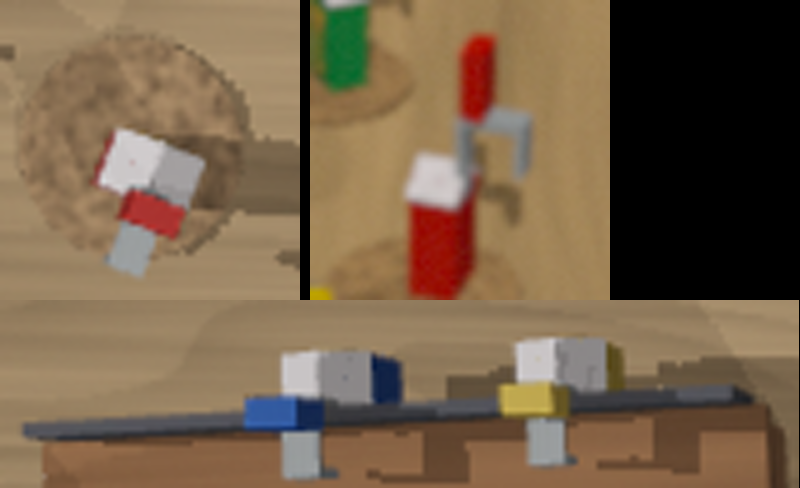

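View pics/c2.png

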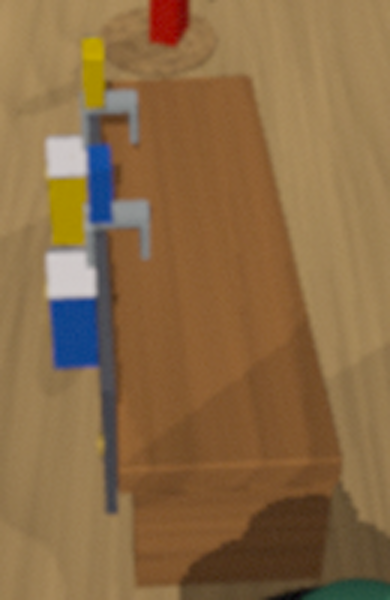

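Choice confirmed: in the crop the red house has its tab at top-pixel about (369,238), with yaw roughly −16°. Blue tab is at about (170,208) and yellow at (224,205). The rail runs from (117,207) to (271,199), with houses on the +x side (up in the image).

```bash
cat >> h.py <<'E'
def cast(info,uv,z):
    uv=np.atleast_2d(uv).astype(float)
    d=np.c_[(uv[:,0]-info['cx'])/info['fx'],-(uv[:,1]-info['cy'])/info['fy'],-np.ones(len(uv))]
    w=R.from_quat(info['attitude']).apply(d); o=np.array(info['origin'])
    return o+w*((z-o[2])/w[:,2])[:,None]
def proj(info,P):
    p=R.from_quat(info['attitude']).inv().apply(np.atleast_2d(P)-info['origin'])
    return np.c_[info['cx']-info['fx']*p[:,0]/p[:,2],info['cy']+info['fy']*p[:,1]/p[:,2]]
def W(pos,yaw,P):
    return R.from_euler('z',yaw,degrees=True).apply(np.atleast_2d(P)/1000)+pos
E
python3 - <<'E'
from h import *
T=r.camera_info('top');S=r.camera_info('side')
cr=lambda a,k,ox,oy:(np.array(a,float)+.5)/k-.5+[ox,oy]
rail=cast(T,cr([(25,130),(750,93)],4.7,112,180),.13);print('rail',rail,np.linalg.norm(rail[1]-rail[0]))
d=rail[0]-rail[1];ry=np.degrees(np.arctan2(-d[0],d[1]));print('yaw',ry)
b=cast(T,cr([(271,113)],4.7,112,180),.17)[0];y=cast(T,cr([(528,100)],4.7,112,180),.17)[0]
print('tabs',b,y,np.linalg.norm(b-y))
q=cast(T,cr([(156,215)],5,338,195),.136)[0]
e=cast(T,cr([(130,190),(187,205),(178,237),(120,218)],5,338,195),.136)
u=e[0]-e[1]+e[3]-e[2];ty=np.degrees(np.arctan2(-u[0],u[1]));print('red tab',q,'yaw',ty)
# cross-check in side view
print('side red tab top',proj(S,q),'expect ~(353.5,133)'); print('blue/yellow tab tops',proj(S,[b,y]),'rail ends',proj(S,rail))
s=r.read_state();M=R.from_quat(s['eef_rot']).as_matrix()
print(s['ee_pos'],np.degrees(np.arctan2(M[1,1],M[0,1])), M.T@(q-s['ee_pos'])*100)
E
```

```text
rail [[0.52354382 0.34958225 0.13      ]
 [0.54599582 0.06435328 0.13      ]] 0.2861112646854491
yaw 4.5007971315714235
tabs [0.53141317 0.24014646 0.17      ] [0.53896993 0.14358573 0.17      ] 0.0968559765406592
red tab [ 0.48070265 -0.11706901  0.136     ] yaw -14.856032351856589
side red tab top [[352.94654684 132.98682053]] expect ~(353.5,133)
blue/yellow tab tops [[321.9908912  221.70992416]
 [320.18712811 185.02163727]] rail ends [[324.85848022 299.33853375]
 [319.18875145 179.46935219]]
[0.22518723 0.58272048 0.22196058] 68.87240230116957 [-49.05726607 -56.05599668   8.65659705]
```

>>> {"name": "arm_command", "arguments": {
  "moves": [0, 0, -4, 0, 0, 0, -4, 0, -2.45, -2.8, 0, 0, -2.45, -2.8, 0, 0, -2.45, -2.8, 0, 0, -2.45, -2.8, 0, 0, -2.45, -2.8, 0, 0, -2.45, -2.8, 0, 0, -2.45, -2.8, 0, 0, -2.45, -2.8, 0, 0, -2.45, -2.8, 0, 0, -2.45, -2.8, 0, 0],
  "fingers": 100,
  "squeeze": 20
}}

```text
time: 1.15
ee_pos: [0.3531, 0.2316, 0.3025]
eef_rot: [0.183, 0.983, 0.0, -0.0]
ft_force: [2.4, 0.2, 0.6]
width: 0.0867
grip_force: 0.0
```

>>> {"name": "arm_command", "arguments": {
  "moves": [-2.45, -2.8, 0, 0, -2.45, -2.8, 0, 0, -2.45, -2.8, 0, 0, -2.45, -2.8, 0, 0, -2.45, -2.8, 0, 0, -2.45, -2.8, 0, 0, -2.45, -2.8, 0, 0, -2.45, -2.8, 0, 0, -2.45, -2.8, 0, 0, -2.45, -2.8, 0, 0]
}}

```text
time: 1.98
ee_pos: [0.4806, -0.1179, 0.3027]
eef_rot: [0.183, 0.983, 0.0, 0.0]
ft_force: [0.5, -0.5, -0.3]
width: 0.0873
grip_force: 0.0
```

>>> {"name": "arm_command", "arguments": {
  "moves": [0, 0, 0.8, 7, 0, 0, 0.8, 7, 0, 0, 0.8, 7, 0, 0, 0.8, 7, 0, 0, 0.8, 7, 0, 0, 0.8, 7, 0, 0, 0.8, 7, 0, 0, 0.8, 7, 0, 0, 0.8, 7, 0, 0, 0.8, 7, 0, 0, 0.8, 7, 0, 0, 0.8, 7]
}}

```text
time: 2.98
ee_pos: [0.4803, -0.1159, 0.206]
eef_rot: [0.796, 0.605, -0.0, -0.0]
ft_force: [0.0, 0.5, 0.2]
width: 0.087
grip_force: 0.0
```

```bash
python3 - <<'E'
from h import *
s=r.read_state();I=r.camera_info('wrist');im=snap('wrist','w1.png')
M=R.from_quat(s['eef_rot']).as_matrix();print(s['joint_positions'].round(2),s['ee_pos'],np.degrees(np.arctan2(M[1,1],M[0,1])))
pos=np.array([.4807,-.1171,0])-R.from_euler('z',-15,degrees=True).apply([-.016,0,-.006])
P=[(x,y,130) for x,y in((-22,-10),(-22,10),(-10,10),(-10,-10))]
print(proj(I,W(pos,-15,P)).round(1))
c=proj(I,W(pos,-15,[(-16,0,130)]))[0].astype(int);print(c)
k=cv2.cvtColor(im,cv2.COLOR_RGB2BGR);x0=max(c[0]-80,0);y0=max(c[1]-75,0);print(x0,y0)
cv2.imwrite('pics/w1c.png',cv2.resize(k[y0:y0+120,x0:x0+160],None,fx=5,fy=5,interpolation=cv2.INTER_CUBIC))
E
```

```text
[-0.58  0.04  0.75  1.85 -0.03  1.26 -0.09] [ 0.48028163 -0.11593722  0.20598995] -15.477021922116208
[[314.3 220. ]
 [314.  195.2]
 [329.8 195.1]
 [329.8 219.9]]
[321 207]
241 132
```

View pics/w1c.png

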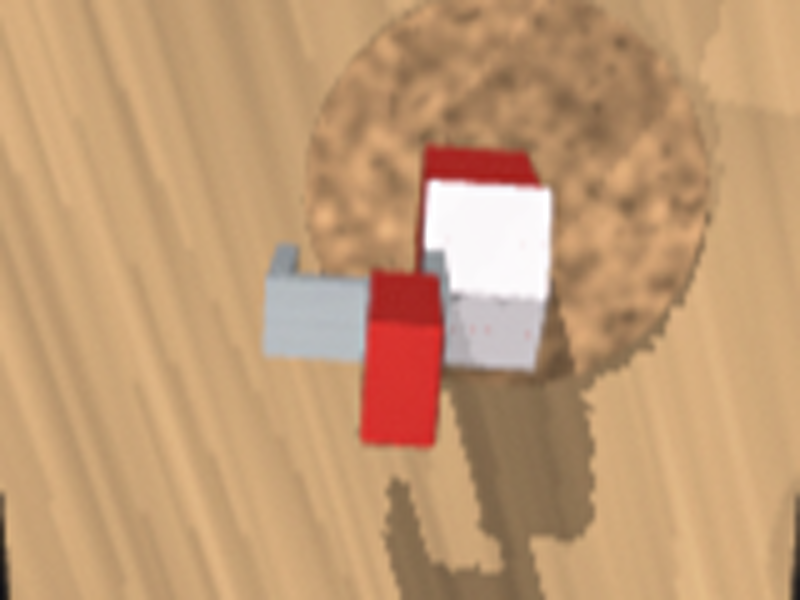

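The wrist crop shows the tab top at pixels (313–329, 196–221). It fits the estimate within 1 px, with yaw about 3° more negative. I'll correct, descend and grip.

>>> {"name": "arm_command", "arguments": {
  "moves": [-0.18, 0, 1, 3, 0, 0, 2, 0, 0, 0, 2, 0, 0, 0, 2, 0, 0, 0, 2, 0, 0, 0, 1, 0, 0, 0, 0, 0]
}}

```text
time: 3.62
ee_pos: [0.4787, -0.1175, 0.1049]
eef_rot: [0.809, 0.588, -0.001, -0.001]
ft_force: [-0.4, 0.3, 0.2]
width: 0.0871
grip_force: 0.0
```

>>> {"name": "arm_command", "arguments": {
  "moves": [0, 0, 0, 0, 0, 0, 0, 0, 0, 0, 0, 0, 0, 0, 0, 0, 0, 0, 0, 0, 0, 0, 0, 0, 0, 0, 0, 0, 0, 0, 0, 0],
  "fingers": 0,
  "squeeze": 25
}}

```text
time: 4.28
ee_pos: [0.48, -0.1177, 0.1066]
eef_rot: [0.81, 0.587, 0.0, -0.0]
ft_force: [0.4, -0.4, -0.5]
width: 0.0419
grip_force: 0.0
```

>>> {"name": "arm_command", "arguments": {
  "moves": [0, 0, 0, 0, 0, 0, 0, 0, 0, 0, 0, 0, 0, 0, 0, 0, 0, 0, 0, 0, 0, 0, 0, 0, 0, 0, 0, 0, 0, 0, 0, 0, 0, 0, 0, 0]
}}

```text
time: 5.03
ee_pos: [0.48, -0.1177, 0.1065]
eef_rot: [0.81, 0.587, 0.0, -0.0]
ft_force: [0.4, 0.4, -1.0]
width: 0.0118
grip_force: 25.0
```

>>> {"name": "arm_command", "arguments": {
  "moves": [0, 0, -1, 0, 0, 0, -2, 0, 0, 0, -3, 0, 0, 0, -3, 0, 0, 0, -2.5, 0, 0, 0, -1, 0, 0, 0, 0, 0, 0, 0, 0, 0]
}}

```text
time: 5.7
ee_pos: [0.4799, -0.1177, 0.2313]
eef_rot: [0.81, 0.587, 0.0, -0.0]
ft_force: [-0.8, 0.6, -0.9]
width: 0.0121
grip_force: 25.0
```

```bash
python3 - <<'E'
from h import *
s=r.read_state();M=R.from_quat(s['eef_rot']).as_matrix()
print(s['ee_pos'],np.degrees(np.arctan2(M[1,1],M[0,1])),s['width'],s['grip_force'],s['ft_force'])
a=snap('top','t2.png');b=snap('wrist','w2.png')
c=lambda im,x,y,w,h,k:cv2.resize(im[y:y+h,x:x+w],None,fx=k,fy=k,interpolation=cv2.INTER_CUBIC)[:,:,::-1]
e=np.zeros((480,800,3),np.uint8); sd=snap('side','s2.png')
e[:,:400]=c(b,240,120,160,192,2.5); e[:,400:]=c(sd,310,70,100,120,4)
cv2.imwrite('pics/c3.png',e)
E
```

```text
[ 0.47989001 -0.11765842  0.23125499] -18.12428005421361 0.012079242230755391 24.99995632097125 [-0.83503278  0.64142369 -0.88543404]
```

View pics/c3.png

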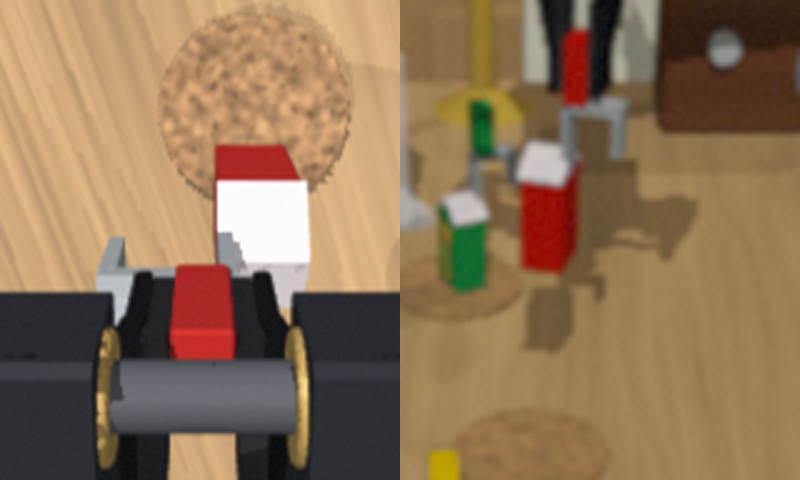

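The fob is held upright (width 12 mm). Fingertips are at fob z ≈ 100 mm. I'll carry it high to above the gap, about 7 mm in front of the hung position.

>>> {"name": "arm_command", "arguments": {
  "moves": [0, 0, -1.5, -5.6, 0, 0, -2, -5.7, 0, 0, -2, -5.7, 0, 0, -1.5, -5.6, 0, 0, 0, 0]
}}

```text
time: 6.27
ee_pos: [0.4808, -0.1179, 0.3031]
eef_rot: [0.677, 0.736, 0.001, 0.001]
ft_force: [0.6, -0.2, -0.9]
width: 0.0117
grip_force: 25.0
```

>>> {"name": "arm_command", "arguments": {
  "moves": [1.4, 0.4, 0, 0, 2.7, 0.75, 0, 0, 2.7, 0.78, 0, 0, 2.7, 0.78, 0, 0, 2.7, 0.78, 0, 0, 2.7, 0.78, 0, 0, 2.7, 0.78, 0, 0, 2.7, 0.78, 0, 0, 2.7, 0.78, 0, 0, 2.7, 0.78, 0, 0, 2.7, 0.73, 0, 0, 2.0, 0.52, 0, 0]
}}

```text
time: 7.27
ee_pos: [0.5419, 0.1946, 0.2992]
eef_rot: [0.679, 0.734, -0.001, -0.001]
ft_force: [-0.8, 0.1, -0.4]
width: 0.0115
grip_force: 25.0
```

>>> {"name": "arm_command", "arguments": {
  "moves": [0, 0, 0, 0, 0, 0, 1.5, 0, 0, 0, 2.5, 0, 0, 0, 2, 0, 0, 0, 1, 0, 0, 0, 0, 0, 0, 0, 0, 0, 0, 0, 0, 0]
}}

```text
time: 7.93
ee_pos: [0.543, 0.192, 0.2325]
eef_rot: [0.679, 0.734, 0.001, 0.0]
ft_force: [0.3, 0.6, -0.5]
width: 0.0115
grip_force: 25.0
```

```bash
python3 - <<'E'
from h import *
s=r.read_state();M=R.from_quat(s['eef_rot']).as_matrix()
print(s['ee_pos'],np.degrees(np.arctan2(M[1,1],M[0,1])),s['width'],s['grip_force'],s['ft_force'])
b=snap('wrist','w3.png');sd=snap('side','s3.png')
c=lambda im,x,y,w,h,k:cv2.resize(im[y:y+h,x:x+w],None,fx=k,fy=k,interpolation=cv2.INTER_CUBIC)[:,:,::-1]
e=np.zeros((600,800,3),np.uint8)
e[:300,:480]=c(b,0,0,640,400,.75); e[:,480:]=c(sd,265,110,80,150,4)
cv2.imwrite('pics/c4.png',e)
# predicted side pixels of red fob if at held pose
S=r.camera_info('side');yaw=np.degrees(np.arctan2(M[1,1],M[0,1]))
pos=W(s['ee_pos'],yaw,[(16,0,-100.5)])[0];print('origin',pos)
P=[(-12,-17,0),(12,17,0),(12,17,58),(-12,17,58),(-12,17,0),(-22,10,130),(-10,10,130),(-36,2,68)]
print(((proj(S,W(pos,yaw,P))-[265,110])*4+[480,0]).round(0))
E
```

```text
[0.54296876 0.19201062 0.23250229] 4.421436843154143 0.011540478512531135 24.999792873859406 [ 0.33246956  0.63366282 -0.47108931]
origin [0.55892114 0.19324409 0.13200229]
[[677. 420.]
 [617. 476.]
 [608. 355.]
 [672. 352.]
 [678. 473.]
 [693. 172.]
 [659. 174.]
 [735. 305.]]
```

View pics/c4.png

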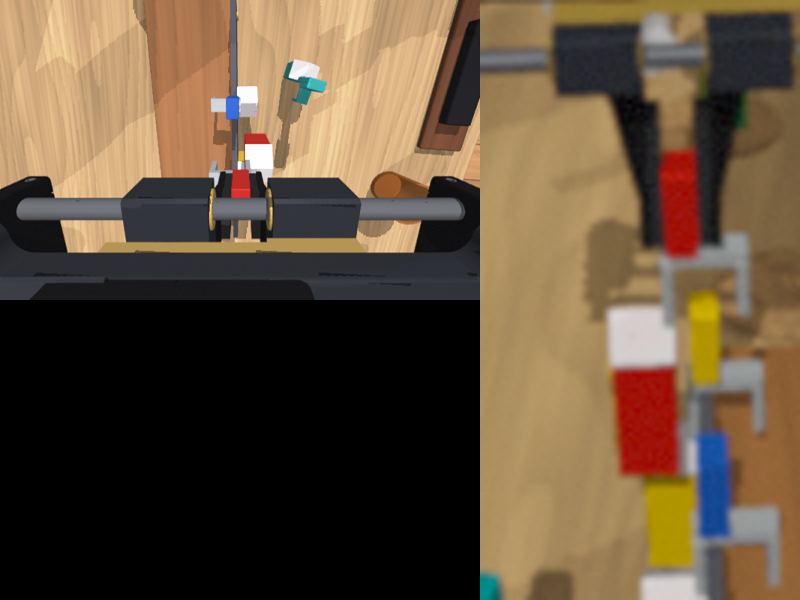

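The fob hangs over the gap with the house in front and the hook behind the strip line. Predicted side pixels agree to about 1–2 px. I'll lower it gently.

>>> {"name": "arm_command", "arguments": {
  "moves": [0, 0, 0.7, 0, 0, 0, 1, 0, 0, 0, 1, 0, 0, 0, 1, 0, 0, 0, 1, 0, 0, 0, 0.8, 0, 0, 0, 0.5, 0, 0, 0, 0.4, 0, 0, 0, 0.3, 0, 0, 0, 0.3, 0, 0, 0, 0, 0]
}}

```text
time: 8.95
ee_pos: [0.5424, 0.1921, 0.1612]
eef_rot: [0.679, 0.734, -0.0, -0.0]
ft_force: [-0.7, -0.6, -0.1]
width: 0.0116
grip_force: 25.0
```

>>> {"name": "arm_command", "arguments": {
  "moves": [0, 0, 0.3, 0, 0, 0, 0.3, 0, 0, 0, 0.3, 0, 0, 0, 0.2, 0, 0, 0, 0.2, 0, 0, 0, 0.1, 0, 0, 0, 0.1, 0, 0, 0, 0, 0]
}}

```text
time: 9.62
ee_pos: [0.5424, 0.1921, 0.1464]
eef_rot: [0.679, 0.734, -0.0, -0.0]
ft_force: [-0.1, 0.5, -0.6]
width: 0.0116
grip_force: 25.0
```

```bash
python3 - <<'E'
from h import *
s=r.read_state();M=R.from_quat(s['eef_rot']).as_matrix()
print(s['ee_pos'],np.degrees(np.arctan2(M[1,1],M[0,1])),s['width'],s['ft_force'],s['torque'])
b=snap('wrist','w4.png');sd=snap('side','s4.png');t=snap('top','t4.png')
c=lambda im,x,y,w,h,k:cv2.resize(im[y:y+h,x:x+w],None,fx=k,fy=k,interpolation=cv2.INTER_CUBIC)[:,:,::-1]
e=np.zeros((600,800,3),np.uint8)
e[:480,:400]=c(b,260,80,100,120,4); e[:,400:]=c(sd,285,150,67,100,6)[:, :400]
cv2.imwrite('pics/c5.png',e)
E
```

```text
[0.54238556 0.19208639 0.14638323] 4.471084652372701 0.011578655224266383 [-0.13105486  0.52813225 -0.58711125] [-0.07915313  0.02703989  0.04525849]
```

View pics/c5.png

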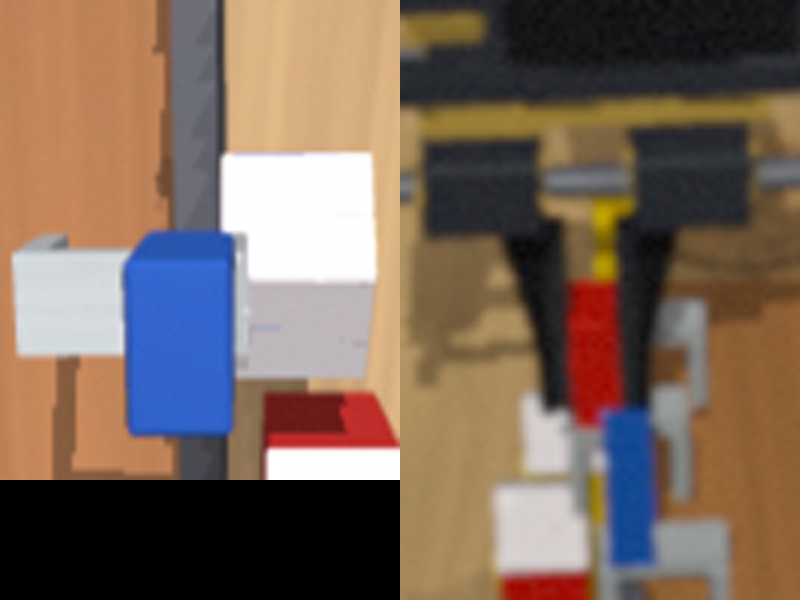

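No contact yet. The hook is behind the strip and the house is about 7 mm in front of it. I'll slide back, then lower the last few millimetres.

>>> {"name": "arm_command", "arguments": {
  "moves": [0, -0.1, 0, 0, 0, -0.15, 0, 0, 0, -0.15, 0, 0, 0, -0.1, 0, 0, 0, -0.1, 0, 0, 0, 0, 0, 0, 0, 0, 0, 0]
}}

```text
time: 10.35
ee_pos: [0.5364, 0.1916, 0.1466]
eef_rot: [0.679, 0.734, 0.0, -0.0]
ft_force: [-0.2, -0.2, -0.8]
width: 0.0118
grip_force: 25.0
```

>>> {"name": "arm_command", "arguments": {
  "moves": [0, 0, 0.1, 0, 0, 0, 0.1, 0, 0, 0, 0.1, 0, 0, 0, 0.1, 0, 0, 0, 0.05, 0, 0, 0, 0, 0, 0, 0, 0, 0]
}}

```text
time: 10.93
ee_pos: [0.5365, 0.1916, 0.142]
eef_rot: [0.679, 0.734, -0.0, -0.0]
ft_force: [0.3, 0.4, -1.4]
width: 0.0119
grip_force: 25.0
```

>>> {"name": "arm_command", "arguments": {
  "moves": [0, -0.05, 0, 0, 0, 0, 0.05, 0, 0, 0, 0.05, 0, 0, 0, 0, 0, 0, 0, 0, 0]
}}

```text
time: 11.35
ee_pos: [0.536, 0.1916, 0.141]
eef_rot: [0.679, 0.734, 0.0, -0.0]
ft_force: [-1.0, -1.0, -2.0]
width: 0.0119
grip_force: 25.0
```

>>> {"name": "arm_command", "arguments": {
  "moves": [0, 0, 0.05, 0, 0, 0, 0, 0, 0, 0, 0, 0]
}}

```text
time: 11.6
ee_pos: [0.536, 0.1916, 0.1405]
eef_rot: [0.679, 0.734, 0.0, -0.0]
ft_force: [0.6, -0.8, -0.0]
width: 0.0118
grip_force: 25.0
```

>>> {"name": "arm_command", "arguments": {
  "moves": [0, 0, 0.05, 0, 0, 0, 0, 0, 0, 0, 0, 0]
}}

```text
time: 11.85
ee_pos: [0.536, 0.1916, 0.1405]
eef_rot: [0.679, 0.734, 0.0, -0.0]
ft_force: [-2.4, -0.0, 4.7]
width: 0.0118
grip_force: 25.0
```

>>> {"name": "arm_command", "arguments": {
  "moves": [0, 0, 0.05, 0, 0, 0, 0, 0, 0, 0, 0, 0]
}}

```text
time: 12.1
ee_pos: [0.5361, 0.1916, 0.1404]
eef_rot: [0.679, 0.734, 0.0, -0.0]
ft_force: [-5.1, -0.8, 10.7]
width: 0.0117
grip_force: 25.0
```

Contact is felt exactly at the expected height (TCP z 0.1405). I'll ease off half a millimetre and release.

>>> {"name": "arm_command", "arguments": {
  "moves": [0, 0, -0.07, 0, 0, 0, 0, 0]
}}

```text
time: 12.27
ee_pos: [0.5361, 0.1916, 0.1405]
eef_rot: [0.679, 0.734, 0.0, 0.0]
ft_force: [-1.1, -1.1, 4.6]
width: 0.0117
grip_force: 25.0
```

>>> {"name": "arm_command", "arguments": {
  "moves": [0, 0, 0, 0, 0, 0, 0, 0, 0, 0, 0, 0, 0, 0, 0, 0, 0, 0, 0, 0, 0, 0, 0, 0, 0, 0, 0, 0, 0, 0, 0, 0],
  "fingers": 55
}}

```text
time: 12.93
ee_pos: [0.536, 0.1916, 0.1402]
eef_rot: [0.679, 0.734, 0.0, -0.0]
ft_force: [0.3, 0.2, -1.2]
width: 0.0469
grip_force: 0.0
```

```bash
python3 - <<'E'
from h import *
s=r.read_state();print(s['ee_pos'],s['width'],s['grip_force'],s['ft_force'])
b=snap('wrist','w5.png');sd=snap('side','s5.png')
c=lambda im,x,y,w,h,k:cv2.resize(im[y:y+h,x:x+w],None,fx=k,fy=k,interpolation=cv2.INTER_CUBIC)[:,:,::-1]
e=np.zeros((600,800,3),np.uint8)
e[:600,:400]=c(b,240,100,160,240,2.5); e[:,400:]=c(sd,285,150,67,100,6)[:, :400]
cv2.imwrite('pics/c6.png',e)
E
```

```text
[0.53597354 0.19159253 0.1402199 ] 0.046857841787884276 0.0 [ 0.31063681  0.16809162 -1.16365914]
```

View pics/c6.png

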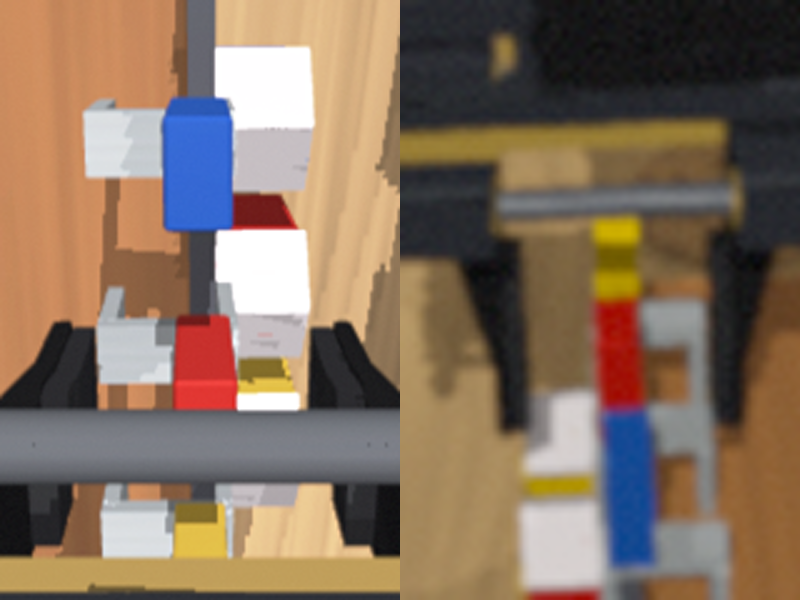

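Red now hangs in line between blue and yellow, fingers clear on both sides. I'll retract straight up.

>>> {"name": "arm_command", "arguments": {
  "moves": [0, 0, -0.5, 0, 0, 0, -1, 0, 0, 0, -2, 0, 0, 0, -2, 0, 0, 0, -3, 0, 0, 0, -3, 0, 0, 0, -3, 0, 0, 0, -3, 0, 0, 0, -2, 0, 0, 0, 0, 0, 0, 0, 0, 0, 0, 0, 0, 0]
}}

```text
time: 14.03
ee_pos: [0.5357, 0.1915, 0.335]
eef_rot: [0.679, 0.734, -0.0, -0.0]
ft_force: [0.1, -0.3, -0.4]
width: 0.0478
grip_force: 0.0
```

```bash
python3 - <<'E'
from h import *
sd=snap('side','s6.png');b=snap('wrist','w6.png')
c=lambda im,x,y,w,h,k:cv2.resize(im[y:y+h,x:x+w],None,fx=k,fy=k,interpolation=cv2.INTER_CUBIC)[:,:,::-1]
e=np.zeros((600,800,3),np.uint8)
e[:400,:400]=c(b,220,60,200,200,2); e[:,400:]=c(sd,270,140,100,150,4)
cv2.imwrite('pics/c7.png',e)
E
```

```text
(no output)
```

View pics/c7.png

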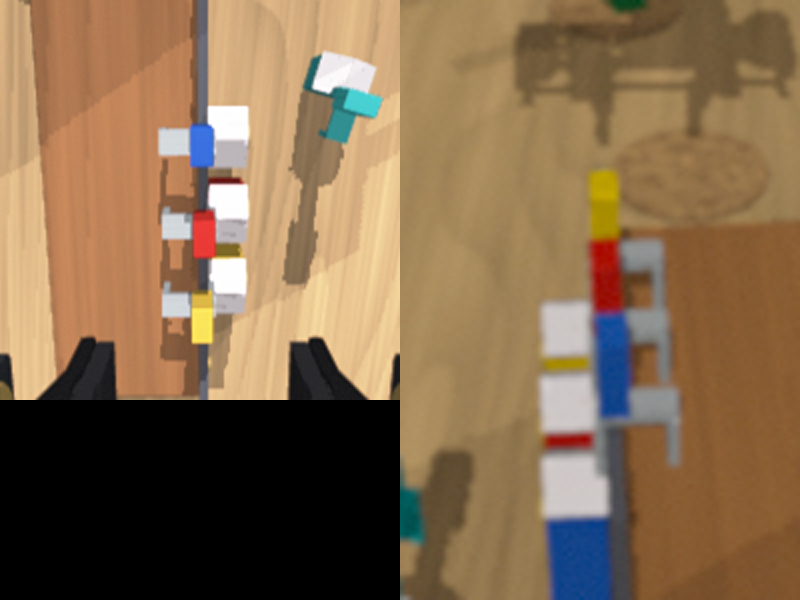

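All three fobs hang in line with evenly spaced gaps, and the gripper is clear.

```bash
python3 -c "
from bench import r
print(r.close_job())"
```

```text
the job is handed in; nothing more can be done
None
```

The red fob is hanging on the rail between the blue and yellow fobs, with its house on the same side as theirs. It was lowered in gently and let go, and the job was handed in at about 14 s.

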